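# Hang the caddy on the fitting stand and hold it against the sprung plate

## Task

Be my third hand: hang the little wooden caddy on the hook of the grey fitting stand by the hand-slot in its tall back, so that the hook carries it, then gently press it squarely back against the stand's sprung plate until the plate has gone in a little over half of its travel (about 14 mm, roughly 8 N). Finish while still holding it pressed there, steady, so that I can drive the screws from behind; do not ram the plate, and leave the other things on the desk alone.

Things in the scene. Friction and masses are not known exactly. Their poses are not given: they have to be found in the camera images.
- caddy: Loose open desk caddy of plain brown wood, about 0.22 kg, upright on the desk. 120 mm deep (x), 110 wide (y), origin at the centre of its underside, +x towards its tall back: a 10 mm board (x 50 to 60 mm), 130 high, with a hand-slot at its middle, 44 wide, z 82 to 118 mm, and a 12 mm high handle bar above the slot. Front and side walls 30 to 35 mm high, floor 8 mm thick.
- caddy_handle (a point): On the caddy, the middle of the underside of the handle bar (top of the hand-slot), caddy frame x = +55, y = 0, z = 118 mm; axes as the caddy's. This rests on the hook.
- caddy_grip (a point): Place to pinch the caddy from above, across y: middle of its raised divider, a wall on y = 0, 12 mm thick, which from x = -53 to -3 mm rises to z = 112 mm (behind that 60 mm), 41 mm free on either side. The point is 12 mm below its top: caddy frame x = -28, y = 0, z = 100 mm; axes as the caddy's.
- stand: Grey fitting stand fixed to the desk: base 85 x 170 x 12 mm (x = -5 to +80 mm), two uprights and crossbars behind, 178 mm high. Origin on the desk under the front face of the unpressed sprung plate; x points away from its front, into the direction of pressing; its front faces the robot.
- hook: Steel hook of the stand, fixed: 8 mm round bar pointing to the stand's -x. Origin on top of the straight bar, 165 mm above the desk, straight above the front face of the unpressed plate; axes as the stand's. Its end is at x = -32 mm, turned up to 10 mm above the bar's top. Pass the caddy's slot over the end along +x, then lower until the handle bar rests on the hook.
- plate (a joint): Inward travel in m of the stand's sprung aluminium plate: 0 at rest, grows as it is pressed to the stand's +x, stop at 0.025. Spring 600 N/m, no preload (8.4 N at 14 mm); it returns when let go. Plate 8 mm thick, 110 wide, 60 to 179 mm above the desk, with a 40 mm wide notch from 118 mm up for the hook; it meets the caddy's back board on both sides of the slot.
- weight: Bystander: flat black bean-shaped weight, 53 x 105 x 25 mm, on the desk at the left; origin at the centre of its underside.
- lidded_box: Bystander: cream round box, 71 mm across, 30 mm high, on the desk at the right; origin at the centre of its underside.
- rubber: Bystander: small black and white eraser, 34 x 12 x 10 mm, on the desk to the left of the stand; origin at the centre of its underside.
There are look-alikes about, which are no part of the job. There is more than one size of the caddy; the one meant has the size given above.

How it is judged:
On the way:
1. the caddy hangs on the hook by its hand-slot (z of caddy_handle in the frame of hook between -0.005 and 0.005 m and x of caddy_handle in the frame of hook between -0.028 and 0.03 m and contact force between caddy and hook above 0.3 N), for 0.2 s.
At the end, for the whole second after the job is handed in: The caddy hangs with its handle bar on the hook (bar within 5 mm of the hook's top, touching it), the fingers hold it square (within 0.1 rad) and still against the sprung plate, which is pushed in 9 to 20 mm with 4.5 to 13 N, and stays so for the last second (z of caddy_handle in the frame of hook between -0.005 and 0.005 m and y of caddy_handle in the frame of hook between -0.022 and 0.022 m and contact force between caddy and hook above 0.3 N and value of joint plate between 0.009 and 0.02 m and contact force between caddy and plate between 4.5 and 13 N and angle between the x axis of caddy and the x axis of stand, either way round below 0.1 rad and angle between caddy's own z axis and vertical below 0.1 rad and contact force between the fingers and caddy above 1 N and linear speed of caddy below 0.01 m/s); the arm keeps its last pose, push and grip.
It fails at once if the plate is rammed (over 20 N) (contact force between caddy and plate above 20 N).
It fails at once if the bean-shaped weight is disturbed (moved over 25 mm) (distance of weight from where it was at the start of the episode above 0.025 m).
It fails at once if the round box is disturbed (moved over 25 mm) (distance of lidded_box from where it was at the start of the episode above 0.025 m).
It fails at once if the eraser is disturbed (moved over 25 mm) (distance of rubber from where it was at the start of the episode above 0.025 m).
It also fails if it takes over 43 s, if anything falls off the work surface, if the arm or the gripper's body presses on something with over 40 N, if the wrist force passes 120 N, or if a joint passes its speed limit or range.

## Robot

A 6-joint arm with a two-finger parallel gripper is mounted at the origin on a cart in front of the work surface, level with it; the furniture and walls round the work are solid. World frame = base frame: x ahead of the robot, y to its left, z up, the work surface at z = 0. Lengths are in m, angles in rad, forces in N, time in s.
With the tool pointing down it reaches from about 0.3 to 0.875 m from the base axis. Payload 4.2 kg.
Tool frame: the origin (TCP) lies midway between the tips of the shut fingers; the grasp point (between the pads) lies 19 mm behind it; z points along the fingers, y is the direction in which the jaws open and shut (so a half turn about z gives the same grasp; the last joint's range is limited). The gripper opens to 85 mm and grips with 20 to 120 N. Pads are 22 mm wide; open, the fingers measure 114 mm over their backs; the gripper's body (76 mm by 85 mm) begins 54 mm behind the grasp point. The pads swing forward as they close: fully open they stand 13 mm farther back than shut.
Start: joints at [1.141, 0.32, 1.565, -0, 1.257, -0.02], TCP at [0.229, 0.527, 0.231] pointing down, gripper open.
Joint ranges: [-3.11, 3.11], [-0.84, 2.01], [0.21, 2.61], [-1.34, 4.49], [0.05, 2.63], [-2.56, 2.56]. Speed limits (rad/s): [2.57, 2.57, 3.14, 3.14, 3.14, 3.14].

## Interface

Orientations are given as a unit quaternion [w, x, y, z].
In Python, from cell import reach, move_linear, movej, let_go, gripper_close, pause, ik, capture, get_calibration, Unreachable, finish_job, get_clock, get_q, get_qd, get_tau, get_position, get_orientation, get_ft_force, get_ft_torque, get_opening gives the robot as it stands. Calls block until the motion is done:
- reach(position, orientation): joint-space move of the TCP to a pose.
- move_linear(position, frame=None, v=0.15, guard=None): straight line of the TCP; frame=None keeps the orientation; v is the mean speed in m/s. With guard (N) it stops when the force on the tool has changed by that much, and returns True; else False.
- movej(angles): joint-space move.
- let_go() and gripper_close(): open the fingers fully, or close them until they stop; the grip force is fixed at half the most.
- pause(seconds).
- ik(position, orientation): joint angles nearest the present ones, or None.
- capture(name): name is "scene" or "side" or "wrist"; returns (picture, depth): 480x640x3 uint8, red, green, blue; 480x640 float32, m along the optical axis (not along the pixel's ray), 0 where there is no reading.
- get_calibration(name): a dict with "fx", "fy", "cx", "cy" (pixels), "world_to_cam" (4x4, takes a point from world to camera coordinates); the wrist camera has in their place "tool_from_camera" (4x4, takes a point from camera to tool coordinates, whose origin is the TCP and whose axes are the flange's). Camera axes: x right, y down, z forward; pixel columns grow to the right and rows downward; lengths in m; the calibration is good to about 2 mm. A picture is of the moment at which its call begins: read the wrist's pose just before it. get_calibration takes no time and is no camera call.
A pose or a line that the arm cannot do raises Unreachable and nothing moves.
- finish_job(): hands the job in, once; it reports no verdict.
Readings, each from a call of its own:
- get_clock(): time.
- get_q(): joint angles.
- get_qd(): joint speeds.
- get_tau(): joint torques, N m.
- get_position(): TCP position.
- get_orientation(): TCP orientation.
- get_ft_force(): force on the tool from outside, world axes, zero at the start.
- get_ft_torque(): the same for the moment, N m.
- get_opening(): opening from 0.0 (shut) to 1.0 (fully open).
Only numpy, scipy, OpenCV 4.12 (cv2) and the standard library are available. Lean on these libraries where they do the work, as an engineer would, in place of code of your own. Each camera call takes 0.05 s, during which the arm holds its last target.

## Working session

There is one attempt and no reset: what is moved stays moved. The work goes in short steps, each a Python script; the robot and the scene stay as the last script left them, time stands still between calls to the robot, and variables do not carry over. Pictures are saved under pics/ and viewed, and the job is handed in when it is done.

```bash
ls; mkdir -p pics
python3 - <<'E'
from cell import *
import cv2,numpy as np
for n in ["scene","side"]:
    p,d=capture(n); np.savez(f"pics/{n}0.npz",p=p,d=d)
    cv2.imwrite(f"pics/{n}0.png",p[:,:,::-1]); c=get_calibration(n)
    print(n,c, (d==0).mean())
print(get_clock(),get_orientation())
E
```

```text
pics
scene {'fx': 597.6839476982851, 'fy': 597.6839476982851, 'cx': 328.6324227379861, 'cy': 237.7427041667946, 'world_to_cam': array([[ 0.61234549, -0.79058854, -0.0016623 , -0.31882341],
       [-0.59536045, -0.45974732, -0.6589221 ,  0.38807891],
       [ 0.52017203,  0.40447764, -0.75220935,  1.03908836],
       [ 0.        ,  0.        ,  0.        ,  1.        ]])} 0.003990885416666667
side {'fx': 491.4930266798519, 'fy': 491.4930266798519, 'cx': 322.9710229298856, 'cy': 242.64067392481124, 'world_to_cam': array([[-0.98672044, -0.16123216,  0.0196714 ,  0.52162036],
       [-0.09862909,  0.49851933, -0.86124954,  0.16460602],
       [ 0.12905455, -0.8517527 , -0.5078014 ,  0.94424505],
       [ 0.        ,  0.        ,  0.        ,  1.        ]])} 0.003961588541666667
0.1 [-1.88905084e-04  2.03485329e-01  9.79077660e-01 -7.87946523e-04]
```

View pics/scene0.png

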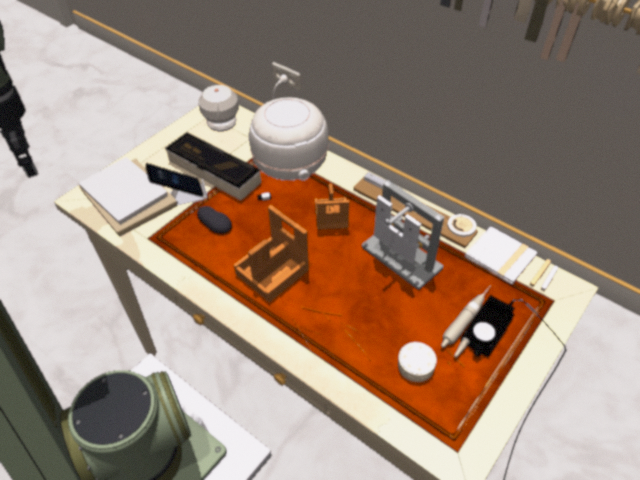

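View pics/side0.png

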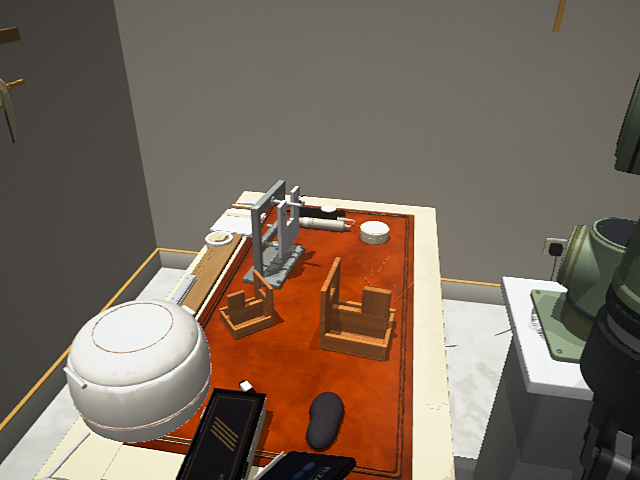

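Scene: a large caddy at about (270,260) and a small one at about (333,212). The stand is at (405,235), with its hook at about (397,212). The lamp head hangs at (288,135), the box is at (417,362), the weight at (214,220) and the eraser at (264,197). I'll measure both caddies and the stand next.

```bash
cat > h.py <<'E'
from cell import *
import cv2,numpy as np
from scipy.spatial.transform import Rotation as R
def cloud(n,d,T=None):
    c=get_calibration(n); v,u=np.mgrid[:480,:640]
    P=np.stack([(u-c['cx'])/c['fx']*d,(v-c['cy'])/c['fy']*d,d],-1)
    W=np.linalg.inv(c['world_to_cam']) if T is None else T@c['tool_from_camera']
    return P@W[:3,:3].T+W[:3,3]
def snap(n,f):
    T=np.eye(4)
    if n=='wrist':
        q=get_orientation();T[:3,:3]=R.from_quat(np.roll(q,-1)).as_matrix();T[:3,3]=get_position()
    p,d=capture(n); cv2.imwrite(f'pics/{f}.png',p[:,:,::-1]); np.savez(f'pics/{f}.npz',p=p,d=d,T=T)
    return p,d,cloud(n,d,T if n=='wrist' else None)
E
python3 - <<'E'
from h import *
# topdown height map 2mm/px, x 0.2..0.95 up, y -0.6..0.6
S=0.002
img=np.zeros((400,600,3),np.uint8)
for ch,n in ((0,'scene'),(2,'side')):
    z=np.load(f'pics/{n}0.npz'); W=cloud(n,z['d']); ok=(z['d']>0)
    P=W[ok]; C=z['p'][ok]
    print(n,'desk z', np.median(P[(abs(P[:,2])<.02)][:,2]))
    m=(P[:,2]<0.24)&(P[:,2]>0.006)
    P=P[m]
    o=np.argsort(P[:,2]);P=P[o]
    r=((1.0-P[:,0])/S).astype(int); c=((0.6-P[:,1])/S).astype(int)
    k=(r>=0)&(r<400)&(c>=0)&(c<600)
    img[r[k],c[k],ch]=np.clip(40+P[k,2]*1000,0,255)
    img[r[k],c[k],1]=np.maximum(img[r[k],c[k],1],np.clip(P[k,2]*1000,0,255))
for i in range(0,600,50): cv2.putText(img,f'{0.6-i*S:.1f}',(i,395),0,.35,(255,255,255))
for i in range(0,400,50): cv2.putText(img,f'{1-i*S:.1f}',(0,i+5),0,.35,(255,255,255))
cv2.imwrite('pics/top0.png',img)
z=np.load('pics/scene0.npz');W=cloud('scene',z['d'])
for n,(u,v) in dict(lamp=(288,115),lampb=(290,165),lamparm=(285,85)).items(): print(n,W[v,u])
p=z['p'][:,:,::-1]
cv2.imwrite('pics/crop0.png',cv2.resize(p[170:310,220:460],(800,467),interpolation=cv2.INTER_CUBIC))
E
```

```text
scene desk z 0.0008508308895243122
side desk z -0.0015137523075207104
lamp [0.74822296 0.29937762 0.15142161]
lampb [0.68364285 0.24404563 0.06745788]
lamparm [ 1.5159161   1.01171549 -0.4792653 ]
```

View pics/top0.png

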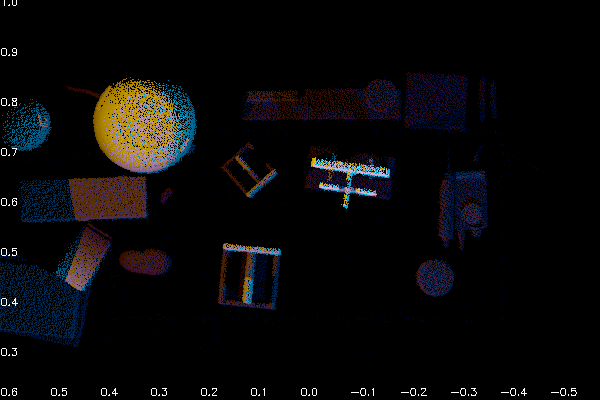

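View pics/crop0.png

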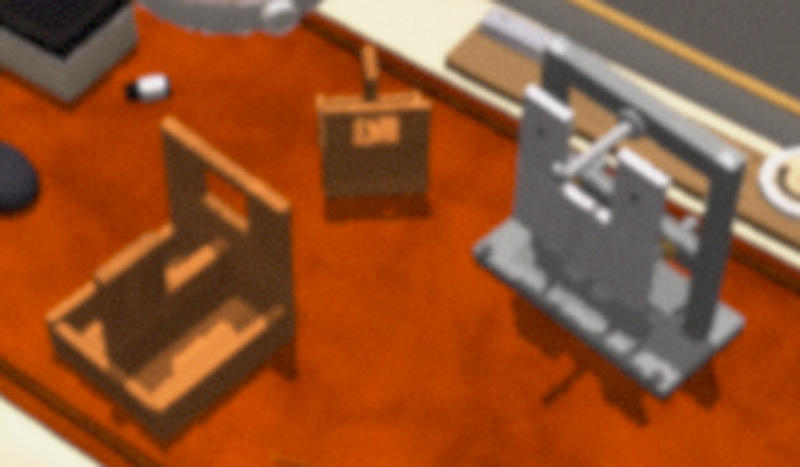

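The large caddy at scene (270,260) is about 120 x 110 mm and 130 mm high. The one at (333,212) is clearly smaller, about 80 mm, so it's the look-alike. The enlarged crop shows a plain brown caddy with a slotted back and a raised divider. Next I'll get precise fits of the caddy, then the stand.

Run:
```python
from h import *
for n in ('scene','side'):
    z=np.load(f'pics/{n}0.npz'); P=cloud(n,z['d']).reshape(-1,3); P=P[z['d'].ravel()>0]
    def rect(b,zl,name):
        m=(P[:,0]>b[0])&(P[:,0]<b[1])&(P[:,1]>b[2])&(P[:,1]<b[3])&(P[:,2]>zl[0])&(P[:,2]<zl[1])
        Q=P[m]
        if len(Q)<10: print(n,name,len(Q));return
        (c,s,a)=cv2.minAreaRect(Q[:,:2].astype(np.float32))
        d=np.linalg.svd(Q[:,:2]-Q[:,:2].mean(0),full_matrices=False)[2][0]
        print(n,name,len(Q),'c',np.round(c,4),'s',np.round(s,4),'a',round(a,1),'pca',round(np.degrees(np.arctan2(d[1],d[0])),1),'z',np.percentile(Q[:,2],[5,50,95]).round(4),'mean',Q.mean(0).round(4))
    cb=(.36,.54,.03,.2)
    rect(cb,(.124,.14),'backtop'); rect(cb,(.105,.118),'divtop'); rect(cb,(.015,.2),'all')
    rect((.48,.55,.03,.2),(.04,.2),'back')
    rect((.6,.8,.05,.2),(.015,.3),'small')
    sb=(.55,.75,-.2,.03)
    rect(sb,(.15,.19),'standtop');rect(sb,(.172,.2),'platetop'); rect((.56,.62,-.2,.03),(.14,.19),'hookend')
    rect(sb,(.007,.017),'base')
```

```text
scene backtop 246 c [0.5001 0.095 ] s [0.1127 0.0123] a 84.1 pca -95.6 z [0.1253 0.1304 0.1334] mean [0.4995 0.0931 0.1299]
scene divtop 244 c [0.4659 0.0816] s [0.1216 0.1021] a 21.2 pca 168.9 z [0.106  0.1116 0.1164] mean [0.4506 0.0961 0.1115]
scene all 3106 c [0.4459 0.0989] s [0.1145 0.1231] a 84.9 pca 172.6 z [0.0186 0.0555 0.1293] mean [0.4557 0.0917 0.0626]
scene back 1143 c [0.4936 0.0946] s [0.1144 0.0273] a 85.4 pca -95.1 z [0.0455 0.0854 0.1318] mean [0.4972 0.0907 0.0902]
scene small 1046 c [0.7022 0.1016] s [0.1954 0.1031] a 0.1 pca 179.2 z [0.0158 0.0401 0.0872] mean [0.668  0.0832 0.0446]
scene standtop 1465 c [ 0.6293 -0.0979] s [0.1544 0.092 ] a 82.0 pca -96.3 z [0.1542 0.1725 0.1812] mean [ 0.6443 -0.1043  0.1706]
scene platetop 747 c [ 0.6294 -0.0977] s [0.154 0.092] a 82.0 pca -97.5 z [0.1731 0.1782 0.1817] mean [ 0.6505 -0.1041  0.1779]
scene hookend 345 c [ 0.6016 -0.1078] s [0.0883 0.0364] a 89.7 pca -82.1 z [0.142  0.1651 0.1809] mean [ 0.6108 -0.1255  0.164 ]
scene base 1456 c [ 0.6424 -0.0847] s [0.1835 0.2214] a 0.8 pca -88.1 z [0.0089 0.0127 0.0159] mean 
[... 442 characters left out ...]
a 84.0 pca 82.8 z [0.0452 0.0865 0.129 ] mean [0.5001 0.1095 0.0891]
side small 1647 c [0.7066 0.0865] s [0.1032 0.1987] a 68.4 pca -179.0 z [0.017  0.037  0.0837] mean [0.6586 0.101  0.0417]
side standtop 955 c [ 0.631  -0.0951] s [0.1567 0.0882] a 82.3 pca 77.8 z [0.1543 0.1688 0.1775] mean [ 0.6468 -0.0877  0.168 ]
side platetop 393 c [ 0.6307 -0.097 ] s [0.1541 0.0875] a 83.4 pca 81.9 z [0.173  0.1764 0.1782] mean [ 0.6534 -0.0941  0.1761]
side hookend 193 c [ 0.6121 -0.1139] s [0.0277 0.0712] a 20.7 pca 104.8 z [0.1442 0.1631 0.1774] mean [ 0.61   -0.1165  0.1632]
side base 1167 c [ 0.6553 -0.099 ] s [0.1712 0.0859] a 82.4 pca 81.8 z [0.0085 0.0106 0.0127] mean [ 0.649  -0.0901  0.0107]
```

```bash
cat >> h.py <<'E'
def quat(yaw,s=1):
    # tool z down, tool x along s*(dir yaw)
    x=s*np.array([np.cos(yaw),np.sin(yaw),0]); z=np.array([0,0,-1.]); y=np.cross(z,x)
    return np.roll(R.from_matrix(np.stack([x,y,z],1)).as_quat(),1)
E
python3 - <<'E'
from h import *
print(get_calibration('wrist'))
for s in (1,-1):
  for yaw in (-.098,-.134):
    print(s,yaw,ik([.419,.104,.25],quat(yaw,s)),ik([.50,-.08,.36],quat(yaw,s)),ik([.545,-.085,.14],quat(yaw,s)))
E
```

```text
{'fx': 420.6723938798817, 'fy': 420.6723938798817, 'cx': 318.2679913706156, 'cy': 242.5991652955388, 'tool_from_camera': array([[ 1.43599679e-03, -9.44536254e-01, -3.28404024e-01,
         8.65066506e-02],
       [ 9.99998830e-01,  1.18353014e-03,  9.68648262e-04,
        -2.66468613e-04],
       [-5.26247343e-04, -3.28405030e-01,  9.44536849e-01,
        -1.42335811e-01],
       [ 0.00000000e+00,  0.00000000e+00,  0.00000000e+00,
         1.00000000e+00]])}
1 -0.098 [ 2.16652116e-01  7.86169794e-02  1.82997246e+00 -4.44089210e-16
  1.23300322e+00  1.88544844e+00] [-1.81368350e-01  1.54537929e-01  1.46803488e+00 -4.44089210e-16
  1.51901984e+00  1.48742798e+00] [-1.75567247e-01  3.57394281e-01  1.75455165e+00 -4.44089210e-16
  1.02964672e+00  1.49322908e+00]
1 -0.134 [ 2.16652116e-01  7.86169794e-02  1.82997246e+00 -4.44089210e-16
  1.23300322e+00  1.92144844e+00] [-1.81368350e-01  1.54537929e-01  1.46803488e+00 -4.44089210e-16
  1.51901984e+00  1.52342798e+00] [-1.75567247e-01  3.57394281e-01  1.75455165e+00 -4.44089210e-16
  1.02964672e+00  1.52922908e+00]
-1 -0.098 [ 2.16652116e-01  7.86169794e-02  1.82997246e+00 -4.44089210e-16
  1.23300322e+00 -1.25614421e+00] [-1.81368350e-01  1.54537929e-01  1.46803488e+00 -4.44089210e-16
  1.51901984e+00 -1.65416468e+00] [-1.75567247e-01  3.57394281e-01  1.75455165e+00 -4.44089210e-16
  1.02964672e+00 -1.64836357e+00]
-1 -0.134 [ 2.16652116e-01  7.86169794e-02  1.82997246e+00 -4.44089210e-16
  1.23300322e+00 -1.22014421e+00] [-1.81368350e-01  1.54537929e-01  1.46803488e+00 -4.44089210e-16
  1.51901984e+00 -1.61816468e+00] [-1.75567247e-01  3.57394281e-01  1.75455165e+00 -4.44089210e-16
  1.02964672e+00 -1.61236357e+00]
```

Run:
```python
from h import *
reach([.52,-.08,.30],quat(-.134,-1)); pause(.2); snap('wrist','w_stand')
reach([.43,.103,.25],quat(-.098,-1)); pause(.2); snap('wrist','w_caddy')
print(get_clock(),get_position())
```

```text
3.8583 [0.43081624 0.10222214 0.25016808]
```

View pics/w_stand.png

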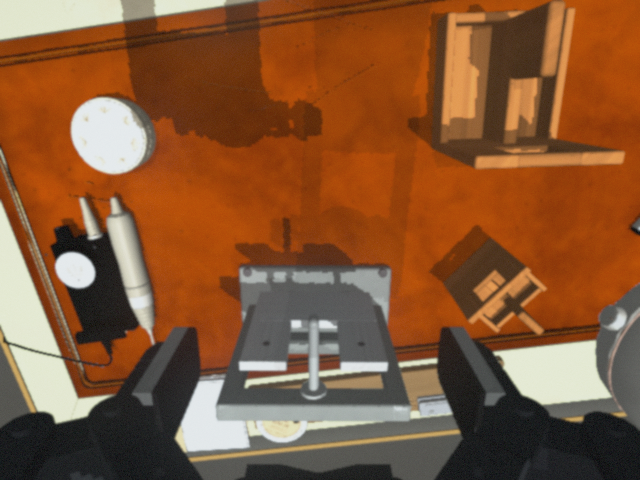

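View pics/w_caddy.png

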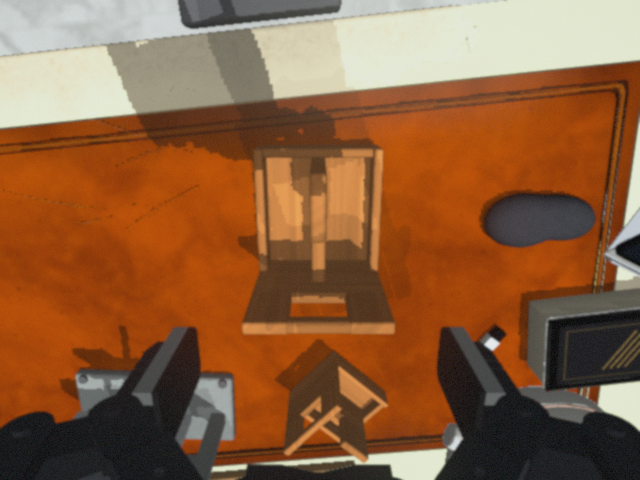

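In the stand view the hook bar runs (313,320)–(314,392), with the plate on both sides of it at about (265,345) and (360,345). In the caddy view the divider is at about (318,220), the back's top edge at (319,328), and the jaws are square to it. Fits from these views:

Run:
```python
from h import *
def load(f):
    z=np.load(f'pics/{f}.npz');W=cloud('wrist',z['d'],z['T']);W[z['d']<=0]=np.nan;return W
def fit(P,name):
    P=P[~np.isnan(P).any(1)]
    c,s,a=cv2.minAreaRect(P[:,:2].astype(np.float32))
    print(name,len(P),np.round(c,4),np.round(s,4),round(a,1),'z',np.percentile(P[:,2],[5,50,95]).round(4))
W=load('w_caddy')
def box(W,r,z): 
    P=W[r[1]:r[3],r[0]:r[2]].reshape(-1,3);return P[(P[:,2]>z[0])&(P[:,2]<z[1])]
fit(box(W,(235,130,402,345),(.124,.138)),'backtop')
fit(box(W,(240,130,402,345),(.015,.145)),'caddy all')
fit(box(W,(300,140,335,290),(.106,.118)),'divtop')
fit(box(W,(235,130,402,345),(.02,.045)),'walls')
W=load('w_stand')
fit(box(W,(225,290,300,372),(.172,.186)),'plateR')
fit(box(W,(328,290,400,375),(.172,.186)),'plateL')
fit(box(W,(225,290,400,372),(.172,.186)),'plate')
fit(box(W,(304,312,325,385),(.155,.182)),'hook')
fit(box(W,(200,255,420,425),(.006,.018)),'base')
# plate front top edge per column
P=W[280:375,235:295].copy()
```

```text
backtop 2275 [0.5002 0.0959] [0.1098 0.0109] 84.3 z [0.125  0.1292 0.1305]
caddy all 14538 [0.4458 0.1012] [0.1103 0.1201] 84.5 z [0.0239 0.0707 0.1296]
divtop 1178 [0.4179 0.1038] [0.0114 0.0499] 84.4 z [0.1093 0.1113 0.1126]
walls 4846 [0.4413 0.1016] [0.1102 0.1112] 84.5 z [0.0228 0.0334 0.0398]
plateR 634 [ 0.6149 -0.1333] [0.0352 0.0088] 82.1 z [0.1729 0.1781 0.1794]
plateL 669 [ 0.6252 -0.0588] [0.0352 0.0091] 83.3 z [0.1727 0.1782 0.1795]
plate 1370 [ 0.6049 -0.0938] [0.1103 0.0399] 81.7 z [0.1727 0.178  0.1795]
hook 722 [ 0.6191 -0.0959] [0.0163 0.0704] 82.9 z [0.1618 0.1642 0.1738]
base 7159 [ 0.719  -0.1182] [0.276  0.2208] 82.2 z [0.0083 0.0115 0.0141]
```

The sizes agree: the caddy measures 120 x 110 x 130 mm, the divider 50 x 12 mm at z 112, the plate 110 mm wide, and the hook top is at 164 mm. I'm going for the grasp.

Run:
```python
from h import *
yc=np.radians(-5.6); g=np.array([.4180,.1038])
reach([*g,.17],quat(yc,-1))
print(move_linear([*g,.082],v=.12,guard=8),get_position(),get_clock())
gripper_close(); print(get_opening(),get_ft_force(),get_position())
f0=get_ft_force()
move_linear([*g,.155],v=.12); pause(.3)
print(get_opening(),get_ft_force(),get_position(),get_clock())
p,d,W=snap('wrist','w_held'); snap('side','s_held')
```

```text
False [0.41905608 0.10402285 0.08293749] 5.1583
0.129784095932995 [-1.05505176 -0.86992117  1.61553745] [0.41797978 0.10375256 0.08206065]
0.1301076486055918 [-0.56633497  0.33261377 -2.04048626] [0.41771102 0.1037244  0.15446376] 6.8833
```

View pics/w_held.png

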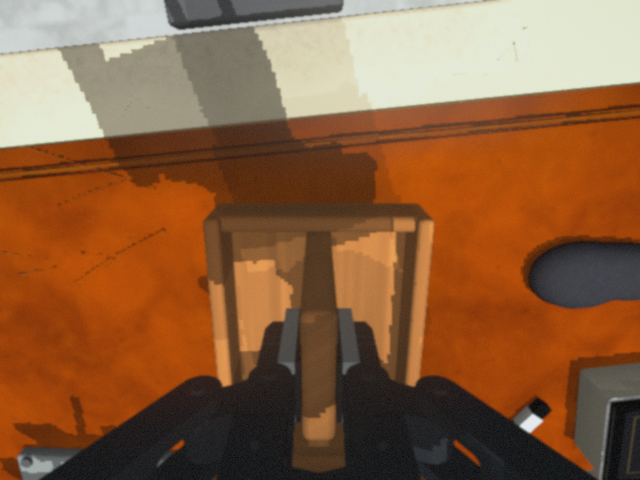

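View pics/s_held.png

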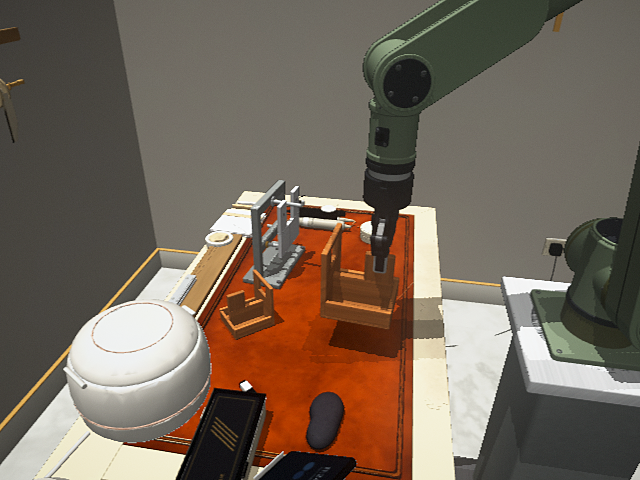

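The caddy is held, with the divider between the pads at (320,340) in the wrist view. Next I'll check its pose in the hand for pitch, yaw and height.

Run:
```python
from h import *
p,d,W2=snap('scene','c_held')
z=np.load('pics/s_held.npz');W1=cloud('side',z['d'])
z=np.load('pics/w_held.npz');W3=cloud('wrist',z['d'],z['T'])
c0=np.array([.4459,.1013]);yc=np.radians(-5.6);ex=np.array([np.cos(yc),np.sin(yc)]);ey=np.array([-ex[1],ex[0]])
for n,W in (('side',W1),('scene',W2),('wrist',W3)):
    P=W.reshape(-1,3); X=np.c_[(P[:,:2]-c0)@ex,(P[:,:2]-c0)@ey,P[:,2]]
    k=(abs(X[:,0])<.09)&(abs(X[:,1])<.065)&(X[:,2]>.055)&(X[:,2]<.22)
    X=X[k]
    def lin(m,a,b,t):
        Q=X[m]
        if len(Q)<30: print(n,t,len(Q));return
        s,i=np.polyfit(Q[:,a],Q[:,b],1); r=abs(Q[:,b]-s*Q[:,a]-i);Q=Q[r<3*np.median(r)+1e-4]; s,i=np.polyfit(Q[:,a],Q[:,b],1); print(n,t,len(Q),'slope',round(s,4),'mean',Q.mean(0).round(4))
    lin((X[:,0]>.04)&(X[:,2]>.17),1,0,'backtop yaw') 
    lin((X[:,0]>.04)&(X[:,2]>.197),1,2,'backtop z roll')
    lin((X[:,0]>.035)&(X[:,0]<.075)&(X[:,2]>.11)&(X[:,2]<.195),2,0,'back pitch')
    lin((abs(abs(X[:,1])-.051)<.005)&(abs(X[:,0])<.035)&(X[:,2]<.12)&(X[:,2]>.095),0,2,'sidewall top pitch')
    lin((X[:,0]<-.045)&(X[:,0]>-.07)&(X[:,2]>.095)&(X[:,2]<.12),1,2,'front wall roll')
```

```text
side backtop yaw 443 slope 0.0126 mean [0.0545 0.0133 0.1917]
side backtop z roll 196 slope -0.0003 mean [0.0558 0.006  0.2006]
side back pitch 762 slope 0.0436 mean [0.0526 0.0151 0.1521]
side sidewall top pitch 285 slope 0.0216 mean [0.003  0.0369 0.1031]
side front wall roll 263 slope -0.0024 mean [-0.0533  0.0092  0.1016]
scene backtop yaw 466 slope -0.0048 mean [ 0.0528 -0.0091  0.1928]
scene backtop z roll 241 slope 0.0009 mean [ 0.0542 -0.0077  0.2024]
scene back pitch 780 slope 0.0145 mean [ 0.0513 -0.01    0.1527]
scene sidewall top pitch 225 slope 0.0047 mean [-0.0046 -0.038   0.105 ]
scene front wall roll 298 slope 0.0049 mean [-0.0552 -0.0034  0.1033]
wrist backtop yaw 0
wrist backtop z roll 0
wrist back pitch 1740 slope -0.0006 mean [0.0497 0.0004 0.1352]
wrist sidewall top pitch 4075 slope -0.0054 mean [-0.003   0.0002  0.1061]
wrist front wall roll 4607 slope -0.0002 mean [-0.056   0.      0.1028]
```

```bash
cat >> h.py <<'E'
O=np.array([.6161,-.0955]); YS=np.radians(-7.8)
EX=np.array([np.cos(YS),np.sin(YS)])
def tcp(h,z): return [*(O+EX*(h-.083)),z]
def hx(): p=get_position(); return (p[:2]-O)@EX+.083, (p[:2]-O)@np.array([-EX[1],EX[0]]), p[2]
E
python3 - <<'E'
from h import *
reach(tcp(-.095,.148),quat(YS,-1)); pause(.3)
print(hx(),get_ft_force(),get_clock())
snap('side','s_pre'); snap('scene','c_pre')
for f,(a,b,c,d) in (('s_pre',(180,140,440,340)),('c_pre',(280,140,480,300))):
    im=cv2.imread(f'pics/{f}.png')[b:d,a:c]; cv2.imwrite(f'pics/{f}_x.png',cv2.resize(im,(780,600),interpolation=cv2.INTER_CUBIC))
E
```

```text
(np.float64(-0.09505088186483159), np.float64(0.0009335599363154012), np.float64(0.14808130144568268)) [ 0.04564806  0.29304158 -3.07744605] 8.075
```

View pics/s_pre_x.png

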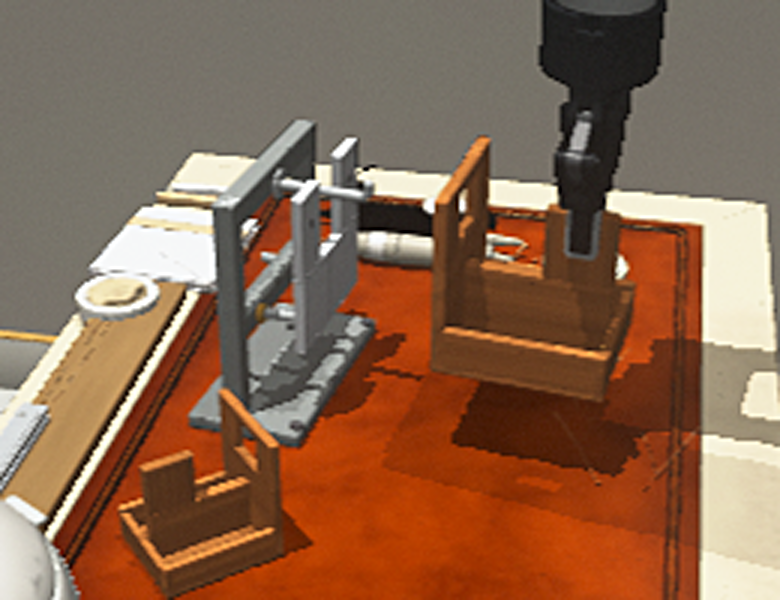

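View pics/c_pre_x.png

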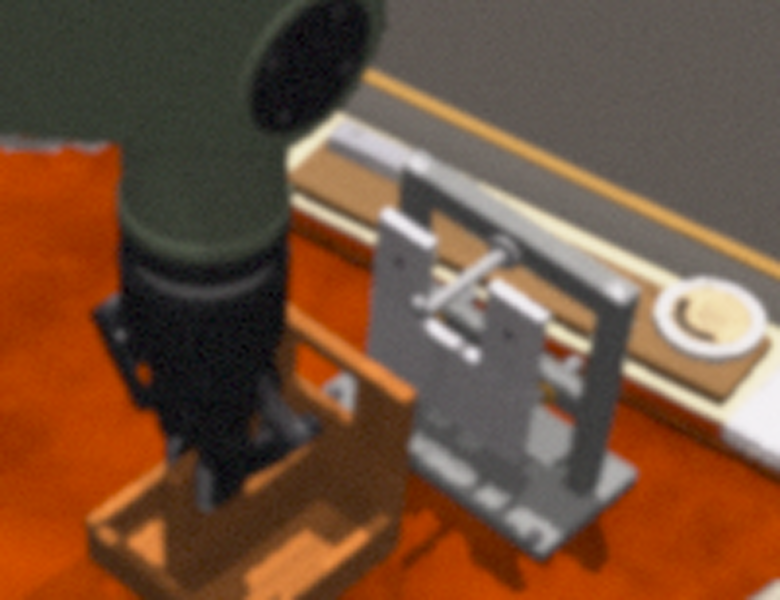

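The side view shows the slot level with the hook's end and the caddy squarely in front of the plate. I'll advance slowly under a guard, then lower it onto the hook.

Run:
```python
from h import *
print('adv',move_linear(tcp(-.012,.148),v=.06,guard=4),hx(),get_ft_force(),get_clock())
pause(.2); print(hx(),get_ft_force())
p,d,W=snap('scene','c_over'); snap('side','s_over')
for f,(a,b,c,d) in (('s_over',(200,140,360,263)),('c_over',(320,150,450,250))):
    im=cv2.imread(f'pics/{f}.png')[b:d,a:c]; cv2.imwrite(f'pics/{f}_x.png',cv2.resize(im,(780,600),interpolation=cv2.INTER_CUBIC))
```

```text
adv False (np.float64(-0.012398174045670271), np.float64(1.2655696155240675e-05), np.float64(0.14800478014810678)) [-0.45051767  0.22838453 -1.23125912] 9.7083
(np.float64(-0.012159888111167125), np.float64(-1.3416852572464026e-05), np.float64(0.14809903623162993)) [ 0.25187882 -0.15602769 -2.26790663]
```

View pics/s_over_x.png

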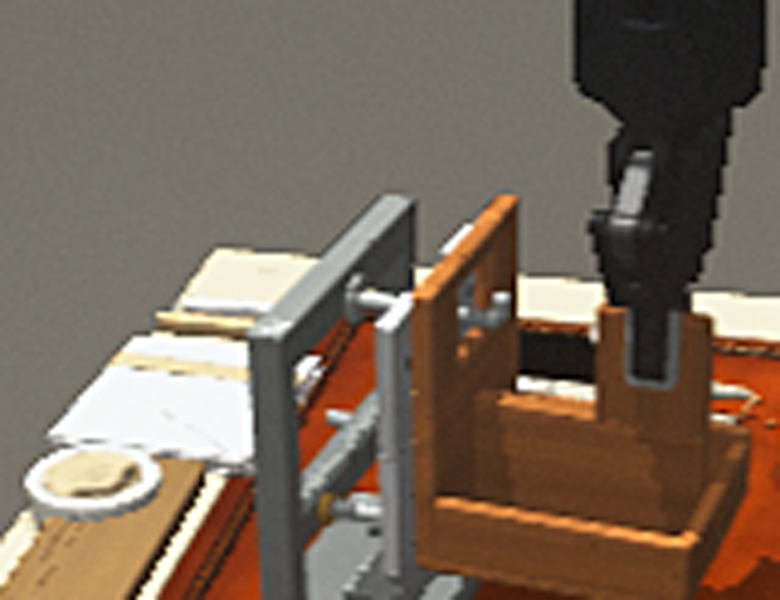

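View pics/c_over_x.png

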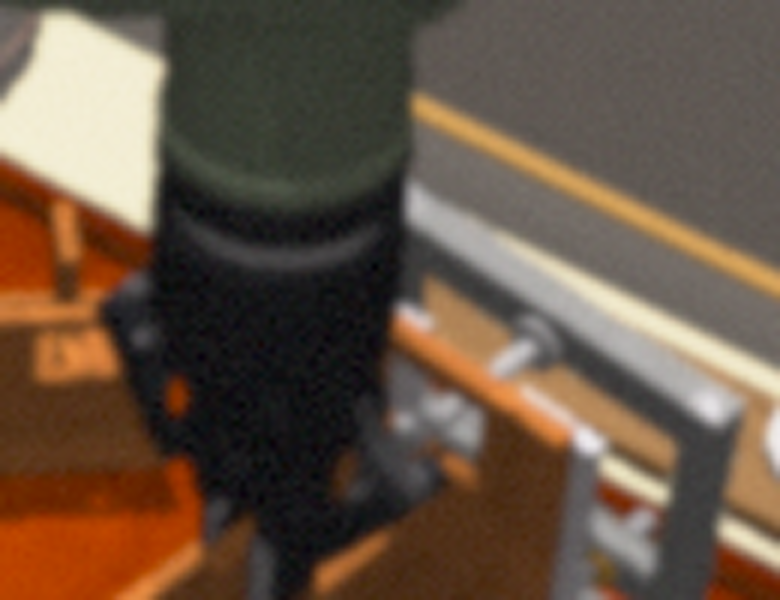

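The hook's end shows through the slot in both views. Now I'll lower onto it.

Run:
```python
from h import *
print('low',move_linear(tcp(-.012,.134),v=.03,guard=5),hx(),get_ft_force()); pause(.2); print(get_ft_force())
for z in np.arange(.133,.121,-.001):
    move_linear(tcp(-.012,z),v=.02,guard=6); pause(.1)
    f=np.mean([get_ft_force() for _ in range(5)],0); print(round(z,4),np.round(hx(),4),f.round(2))
    if f[2]>-0.2: break
pause(.3);print(get_ft_force(),get_clock())
```

```text
low False (np.float64(-0.011964842263192055), np.float64(2.8032379521283426e-06), np.float64(0.13388686181875076)) [-0.34544921  0.7911219  -2.23206571]
[ 0.02176117 -0.45339422 -1.99503121]
0.133 [-0.012 -0.     0.133] [-0.46 -0.41 -1.86]
0.132 [-0.012  0.     0.132] [ 0.16 -0.14 -1.63]
0.131 [-0.012  0.     0.131] [ 0.06 -1.38 -2.18]
0.13 [-0.012 -0.     0.13 ] [-0.35 -0.21 -2.19]
0.129 [-0.0119  0.      0.1291] [-0.07 -0.16 -1.91]
0.128 [-0.0117 -0.      0.1284] [-0.75  0.93  2.49]
[-1.55270604 -0.85122511  2.8627494 ] 13.225
```

The hook carries the caddy: contact came at TCP z of about 0.1287, against 0.129 predicted. Now I'll press in small steps and watch the force.

Run:
```python
from h import *
def F():
    L=[]
    for _ in range(6): L.append(get_ft_force()); pause(.02)
    f=np.mean(L,0); return f
for h in list(np.arange(-.008,.0031,.0035))+[.005,.007]:
    hit=move_linear(tcp(h,.1282),v=.015,guard=12)
    f=F(); fx=-(f[:2]@EX); print(round(h,4),hit,np.round(hx(),4),'push',round(fx,2),'fz',round(f[2],2),'t',np.round(get_ft_torque(),2))
    if fx>10 or hit: break
print(get_clock()); snap('side','s_p1'); snap('scene','c_p1')
for f,(a,b,c,d) in (('s_p1',(200,140,360,263)),('c_p1',(320,150,450,250))):
    im=cv2.imread(f'pics/{f}.png')[b:d,a:c]; cv2.imwrite(f'pics/{f}_x.png',cv2.resize(im,(780,600),interpolation=cv2.INTER_CUBIC))
```

```text
-0.008 False [-0.0077  0.      0.1282] push 0.95 fz 3.64 t [-0.05 -0.22 -0.04]
-0.0045 False [-0.0043  0.      0.1283] push 2.09 fz 4.25 t [ 0.02 -0.12 -0.02]
-0.001 False [-0.0015  0.      0.1283] push 4.17 fz 5.82 t [ 0.07  0.12 -0.05]
0.0025 False [1.200e-03 1.000e-04 1.284e-01] push 6.27 fz 7.78 t [ 0.12  0.47 -0.05]
0.005 False [3.200e-03 1.000e-04 1.284e-01] push 7.8 fz 9.25 t [ 0.12  0.6  -0.07]
0.007 False [4.500e-03 1.000e-04 1.283e-01] push 9.02 fz 9.65 t [ 0.15  0.84 -0.03]
15.9917
```

View pics/s_p1_x.png

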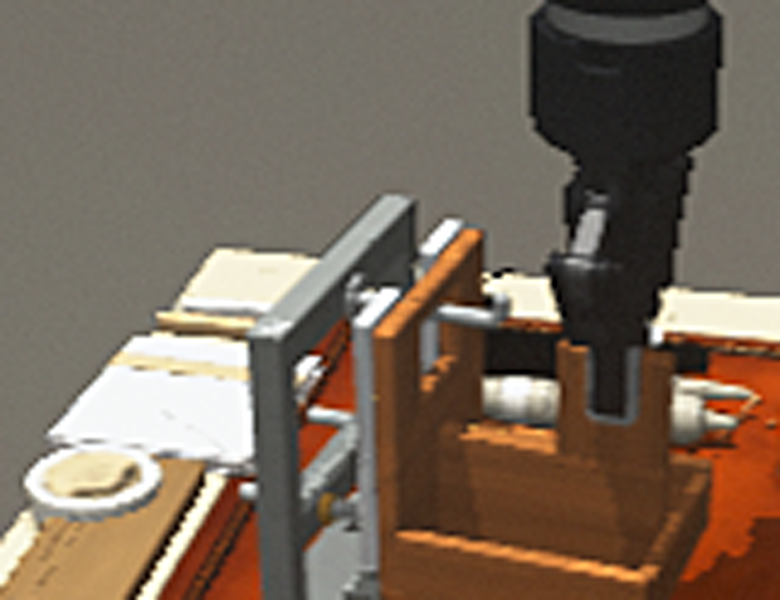

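View pics/c_p1_x.png

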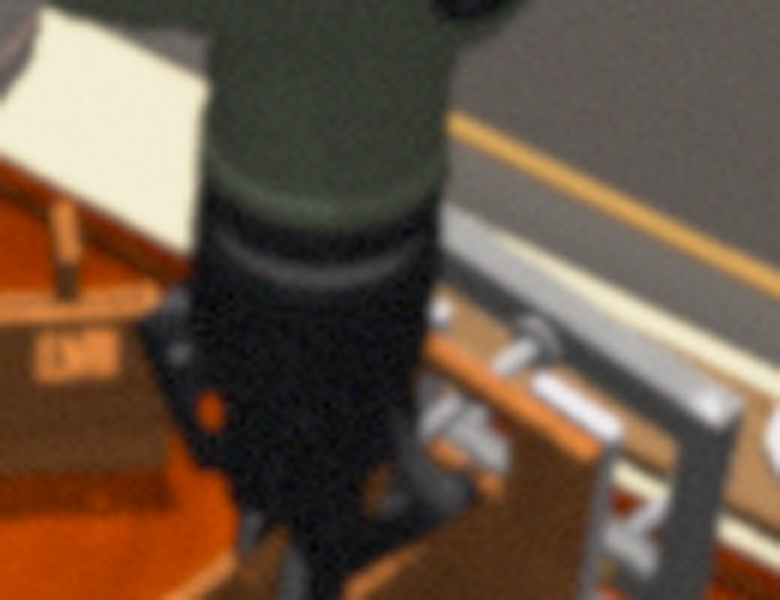

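The push is 9 N and includes hook friction, and the downward load has grown to about 10 N. I'll ease the height a little, then measure plate travel and tilt from the images.

```bash
cat >> h.py <<'E'
def F():
    L=[]
    for _ in range(8): L.append(get_ft_force()); pause(.02)
    return np.mean(L,0)
def meas(tag):
    c=O+EX*(-.046); 
    EYs=np.array([-EX[1],EX[0]])
    for n in ('side','scene'):
        p,d,W=snap(n,f'{n}_{tag}'); P=W.reshape(-1,3); C=p.reshape(-1,3).astype(int)
        X=np.c_[(P[:,:2]-O)@EX,(P[:,:2]-O)@EYs,P[:,2]]
        k=(X[:,2]>.1)&(X[:,2]<.2)&(abs(X[:,1])<.06)&(abs(X[:,0])<.06); X=X[k];C=C[k]
        br=(C[:,0]-C[:,2])>40; gr=abs(C[:,0]-C[:,2])<25
        t=gr&(X[:,2]>.172)&(abs(X[:,1])>.022)&(X[:,0]<.035)
        b=br&(X[:,2]>.1)&(X[:,0]>-.03)
        tb=br&(X[:,2]>.173)&(X[:,0]>-.03)
        print(n,'plate top x',np.percentile(X[t,0],[5,50,95]).round(4),t.sum(),'back top x',np.percentile(X[tb,0],[5,50,95]).round(4),'z',np.percentile(X[tb,2],[50,90]).round(4))
        if tb.sum()>30: print('  yaw slope',np.polyfit(X[tb,1],X[tb,0],1)[0].round(3),'roll',np.polyfit(X[tb,1],X[tb,2],1)[0].round(3))
        m=br&(X[:,2]<.168)&(X[:,0]>-.02)&(abs(X[:,1])>.024)
        if m.sum()>30: print('  pitch dx/dz',np.polyfit(X[m,2],X[m,0],1)[0].round(3),m.sum())
E
python3 - <<'E'
from h import *
for z in (.1286,.1290):
    move_linear(tcp(.007,z),v=.01,guard=12); f=F(); print(z,np.round(hx(),4),'push',round(-(f[:2]@EX),2),'fz',round(f[2],2),np.round(get_ft_torque(),2))
meas('m1'); print(get_clock(),get_opening())
E
```

```text
0.1286 [4.500e-03 1.000e-04 1.285e-01] push 8.31 fz 8.56 [ 0.14  0.85 -0.06]
0.129 [4.400e-03 1.000e-04 1.286e-01] push 7.85 fz 7.26 [ 0.13  0.85 -0.03]
side plate top x [0.0106 0.0138 0.0184] 81 back top x [0.0013 0.0049 0.0094] z [0.175 0.176]
  yaw slope 0.009 roll -0.001
  pitch dx/dz 0.04 270
scene plate top x [0.0101 0.0135 0.0172] 57 back top x [-0.0009  0.0039  0.0104] z [0.1769 0.1792]
  yaw slope -0.007 roll 0.004
  pitch dx/dz 0.094 323
16.9583 0.12624380518921435
```

Both views give a plate travel of about 9.5–10 mm, and the caddy's yaw and roll are square. I'll press on gently to about 14 mm.

Run:
```python
from h import *
for h in (.0095,.0115,.0130,.0145):
    hit=move_linear(tcp(h,.1293),v=.01,guard=8); f=F(); a=hx(); fx=-(f[:2]@EX)
    print(h,hit,np.round(a,4),'push',round(fx,2),'fz',round(f[2],2),np.round(get_ft_torque(),2))
    if a[0]>.0085 or fx>12.5: break
pause(.3); meas('m2'); print(get_clock(),get_opening())
im=cv2.imread('pics/side_m2.png')[120:263,200:386]; cv2.imwrite('pics/side_m2x.png',cv2.resize(im,(780,600),interpolation=cv2.INTER_CUBIC))
```

```text
0.0095 False [6.000e-03 1.000e-04 1.288e-01] push 9.73 fz 7.83 [ 0.18  1.14 -0.05]
0.0115 False [0.0077 0.     0.1287] push 10.45 fz 8.56 [ 0.12  1.24 -0.1 ]
0.013 False [8.900e-03 1.000e-04 1.288e-01] push 11.01 fz 9.16 [ 0.19  1.35 -0.06]
side plate top x [0.0151 0.0179 0.0226] 75 back top x [0.0057 0.0094 0.0141] z [0.1751 0.1763]
  yaw slope 0.004 roll 0.002
  pitch dx/dz 0.037 257
scene plate top x [0.0145 0.0188 0.0231] 63 back top x [0.0036 0.0085 0.0151] z [0.1766 0.1792]
  yaw slope -0.02 roll -0.005
  pitch dx/dz 0.033 327
18.8083 0.12634395975699517
```

View pics/side_m2x.png

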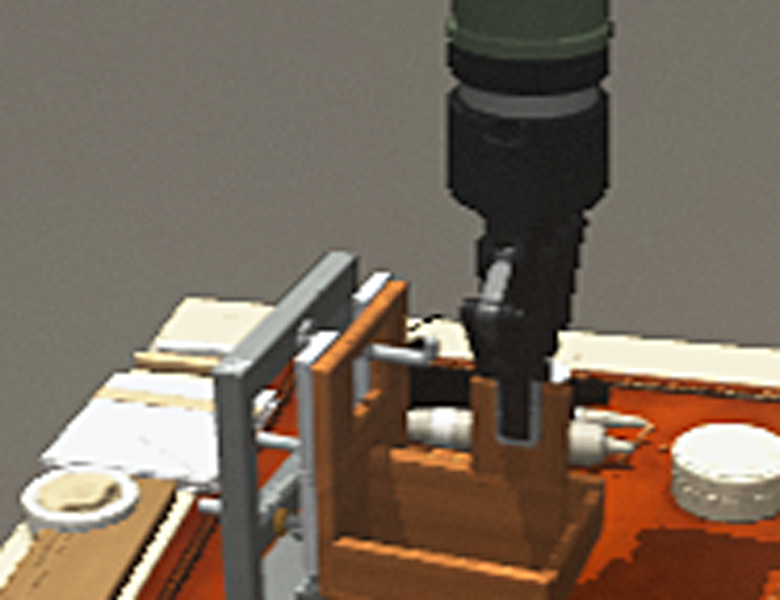

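Plate travel is now about 14 mm in both views, so the spring force is about 8.4 N. The rest of the 11 N push is hook friction. The caddy is square and flat on the plate, so I'll check that it stays steady and hand in.

Run:
```python
from h import *
for _ in range(3):
    f=F(); print(np.round(hx(),5),round(-(f[:2]@EX),2),round(f[2],2),np.abs(get_qd()).max().round(4)); pause(.2)
finish_job(); print(get_clock())
```

```text
[8.910e-03 9.000e-05 1.288e-01] 11.35 9.17 0.0011
[8.8800e-03 7.0000e-05 1.2875e-01] 11.3 9.18 0.002
[8.9100e-03 8.0000e-05 1.2876e-01] 11.13 8.89 0.0023
the job is handed in; nothing more can be done
the job is handed in; nothing more can be done
```

The large 120 × 110 × 130 mm caddy is hanging on the hook by its hand-slot. I'm holding it pressed square against the sprung plate, and the job was handed in with the arm still pressing. The clock read about 19 s at the last check before that, well inside the 43 s limit.

**Last checks:**
- **Plate:** it is in about 14 mm, from two camera views that gave about 14 and 14.5 mm. That implies a spring force of about 8.4–8.9 N.
- **Hook:** the handle height matches the hook top to within about 1 mm. The arm is also pushing down about 9 N, so the hook is clearly loaded.
- **Square and steady:** yaw and roll measured within 0.02 rad. Over the last readings the held position moved less than 0.1 mm.

**What disagreed or was not checked:**
- **Push force:** the wrist sensor shows about 11 N of push, more than the spring alone explains. I put the difference down to friction on the hook, but did not measure plate contact directly.
- **Tilt:** one noisy camera reading during the press showed a tilt of 0.09 rad. The final readings were 0.033 and 0.037 rad, and one of those cameras already read about 0.04 when the caddy was held level.
- **Other objects:** I did not measure the weight, box or eraser again at the end. My path stayed clear of them.

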